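Free a locked centrifuge lid with the release crank

ROBOT

A 7-joint arm with a two-finger parallel gripper is mounted at the origin on a cart in front of the work surface, level with it; the furniture and walls round the work are solid. World frame = base frame: x ahead of the robot, y to its left, z up, the work surface at z = 0. Lengths are in m, angles in rad, forces in N, time in s.
With the tool pointing down it reaches from about 0.425 to 0.825 m from the base axis. Payload 3.6 kg.
Tool frame: the origin (TCP) lies midway between the tips of the shut fingers; the grasp point (between the pads) lies 19 mm behind it; z points along the fingers, x is the direction in which the jaws open and shut, and the axes are right-handed (so a half turn about z gives the same grasp; the last joint's range is limited). The gripper opens to 93 mm and grips with 3 to 60 N. Pads are 15 mm wide; open, the fingers measure 128 mm over their backs; the gripper's body (75 mm by 188 mm) begins 65 mm behind the grasp point.
Start: joints at [-1.149, 0.615, -0.013, 1.423, 0.008, 1.103, -0.04], TCP at [0.282, 0.586, 0.219] pointing down, gripper open.
Joint ranges: [-3.12, 3.12], [-0.3, 2.06], [-1.34, 1.32], [0.26, 2.42], [-1.36, 4.5], [0.01, 1.98], [-2.84, 2.84]. Speed limits (rad/s): [2.79, 2.79, 3.14, 3.14, 3.14, 3.14, 3.14].

INTERFACE

Orientations are given as a unit quaternion [w, x, y, z].
In Python, from plant import manip gives the robot as it stands.
- The arm moves only by the shell command python3 -m pendant 'ROWS' [OPENING] [FORCE]. ROWS is a JSON object of lists of equal length, an entry for each row: "slide": the shift along the tool's x, y, z scaled (see below), a list of three; "turn": the turn about the tool's z scaled (see below). A call has 1 to 20 rows; each row is the pose to reach, as a shift and turn from the pose measured when the call began, along the tool's axes at that moment; what a row does not reach only later rows make up. The controller multiplies each number of a shift by 250 mm and each number of a turn by pi/4 rad. A row lasts 1/12 s, in which the tool goes at most 41.7 mm and 7.16 degrees, less where a joint would pass 70% of its speed; a pose out of reach is approached as far as the arm can. A call with a number of a shift or a turn outside -1 to 1 is refused whole. A call with a gripper value outside its range is refused whole. OPENING is the opening in per cent of the stroke, from 0 (shut) to 100 (fully open), set as the call begins (- or left out, the last holds). The fingers move at their own pace and stop on an object; FORCE is the grip in N (left out, the last holds). Time passes only in rows, so rows that repeat a pose let the fingers close. It gives the time, the measured TCP pose, the force and the opening at its end, in the units of the state.
- manip.get_state(): the state, without advancing time (a new reading comes with each control period).
- manip.grab_frame(name): name is "scene" or "side" or "wrist"; returns a dict with "pixels" (400x640x3 uint8, blue, green, red), "fovy" (degrees; the focal length in pixels is half the picture's height over the tangent of half this angle, whatever the lens; pixels are square), "cx", "cy" (the principal point, pixels), "cam_to_world" (4x4, takes a point from camera to world coordinates). Camera axes: x right, y down, z forward; pixel columns grow to the right and rows downward; lengths in m; the calibration is good to about 2 mm. The wrist camera is an equidistant fisheye: a pixel r from the principal point sees the ray r / f radians off the axis. A picture is of the moment at which its call begins. There is no depth.
- manip.finish_job(): hands the job in, once; it reports no verdict.
The state is a dict: "time_s": time; "q": joint angles; "joint_velocities": joint speeds; "joint_efforts": joint torques, N m; "position": TCP position; "eef_rot": TCP orientation; "force": force on the tool from outside, world axes, zero at the start; "moment": the same for the moment, N m; "width": finger opening in m.
Only numpy, scipy, OpenCV 4.12 (cv2) and the standard library are available. Lean on these libraries where they do the work, as an engineer would, in place of code of your own. Each camera call takes 0.05 s, during which the arm holds its last target. There are 200 camera calls.

TASK

The centrifuge has lost power and its lid is locked. Fit the crank with the red knob all the way down onto the square release shaft at the front of the machine's top, turn it clockwise (seen from above) until the shaft stops, a little under a quarter turn, then lift the crank off and stand it upright on the worktop again. Leave the crank with the yellow knob where it is; it belongs to another machine.

Things in the scene. Friction and masses are not known exactly. Their poses are not given: they have to be found in the camera images.
- crank: Red-knob crank, 0.22 kg. Origin: centre of hub underside. Hub 38 mm square, 40 high; socket below 20.5 mm square, 34 deep, sides along x and y, mouth chamfered. Black flat arm on it, 14 mm wide, at heights 40-60 mm, from x=-19 to +86 mm; knob 22 mm thick at x=72, heights 60-96. x along the arm to the knob, z up. Stands on the worktop. Grasp from above across the arm over the hub.
- spare_crank: Crank of the same outer shape and size with a yellow knob and a 12 mm socket that does not fit the shaft. Stands upright on the worktop; leave it alone. Origin and axes as for the red one.
- shaft_foot (a point): Axis point at the foot of the upright 17 mm square shaft on the fixed white centrifuge (250x230, top 85 mm high; round grey lid to 110). The seated hub rests here, 94 mm above the worktop. Shaft rises 31 mm above it, top 9 mm tapered. z up; x, y parallel to the flats, turning with the shaft: the crank fits four ways, 90 deg apart, with about 0.23 rad of play either way.
- release_shaft (a joint): Shaft angle, rad, growing clockwise seen from above: 0 = locked (white pointer at the red dot), 1.2 = at its stop, lid free (pointer at the green dot). Starts at 0 to 0.12; 0.06 N m of friction; stays where left.
There are look-alikes about, which are no part of the job. What is shaped like the crank but pink or purple is not meant.

How it is judged:
By the outcome, as a careful person would: the job done as asked, in the order asked, and still so for the second after the job is handed in, with the robot touching nothing.
It also fails if it takes over 59 s, if anything falls off the work surface, if the arm or the gripper's body presses on something with over 40 N, if the wrist force passes 120 N, or if a joint passes its speed limit or range.

## Working session

There is one attempt and no reset: what is moved stays moved. The work goes in short steps, Python scripts to look and compute and a shell command to move; the robot and the scene stay as the last step left them, time stands still between calls to the robot, and variables do not carry over. Pictures are saved under pics/ and viewed, about 8 in all and at most 12, crops included, and the job is handed in when it is done.

```bash
mkdir -p pics; cat > h.py <<'E'
import numpy as np, cv2
from plant import manip
from scipy.spatial.transform import Rotation as R
def snap(cam,name,crop=None,scale=1):
    f=manip.grab_frame(cam); im=f["pixels"]
    np.savez(f"pics/{name}.npz",**{k:np.array(f[k]) for k in f})
    if crop: im=im[crop[1]:crop[3],crop[0]:crop[2]]
    if scale!=1: im=cv2.resize(im,None,fx=scale,fy=scale,interpolation=cv2.INTER_CUBIC)
    cv2.imwrite(f"pics/{name}.png",im); return f
def load(name): return dict(np.load(f"pics/{name}.npz"))
def ray(f,u,v,fish=False):
    F=200/np.tan(np.radians(float(f["fovy"]))/2); d=np.array([u-f["cx"],v-f["cy"]],float)
    if fish:
        r=np.hypot(*d); t=r/F; c=np.array([*(d/max(r,1e-9)*np.sin(t)),np.cos(t)])
    else: c=np.array([*(d/F),1.])
    T=f["cam_to_world"]; return T[:3,3],T[:3,:3]@c
def at(f,u,v,z,fish=False):
    o,d=ray(f,u,v,fish); return o+d*(z-o[2])/d[2]
def proj(f,p,fish=False):
    F=200/np.tan(np.radians(float(f["fovy"]))/2); T=f["cam_to_world"]
    c=T[:3,:3].T@(np.array(p)-T[:3,3])
    if fish:
        n=np.hypot(c[0],c[1]); t=np.arctan2(n,c[2]); return np.array([f["cx"],f["cy"]])+F*t*c[:2]/n
    return np.array([f["cx"],f["cy"]])+F*c[:2]/c[2]
def st():
    s=manip.get_state(); r=R.from_quat(np.roll(s["eef_rot"],-1)).as_matrix()
    return s,np.array(s["position"]),r
def togo(p,yaw=None):
    "shift to world p in tool axes (units) and turn so tool x lies along yaw (mod pi)"
    s,q,r=st(); d=r.T@(np.array(p)-q)/0.25
    cur=np.arctan2(r[1,0],r[0,0]); out=None
    if yaw is not None:
        dy=(yaw-cur+np.pi/2)%np.pi-np.pi/2; out=-dy/(np.pi/4)
    print("tcp",q.round(4),"xyaw",round(cur,3),"q7",round(s["q"][6],2),"slide",d.round(4),"turn",out,"t",s["time_s"])
E
python3 - <<'E'
from h import *
snap("scene","s0");snap("side","d0");snap("wrist","w0")
s,p,r=st();print(s["time_s"],p,r.round(3),s["width"])
E
```

```text
0.15 [0.28175862 0.58509937 0.21775977] [[ 0.434  0.901 -0.001]
 [ 0.901 -0.434 -0.002]
 [-0.002  0.    -1.   ]] 0.09293739580862005
```

View pics/s0.png

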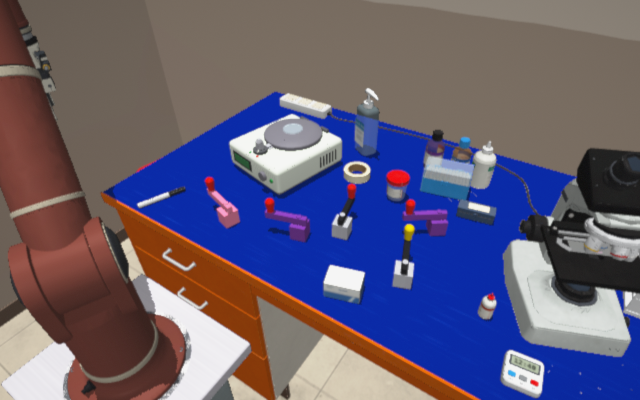

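View pics/d0.png

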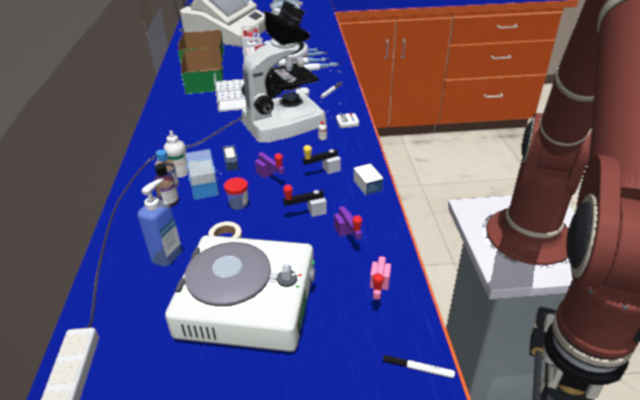

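The scene picture shows the red-knob crank with its grey hub at (342,228) and knob at (351,188). The yellow one is at (403,273) and the shaft at (260,147). In the side picture the red crank's hub is at (317,207), its knob at (288,190), and the shaft at (287,272). Next I'll triangulate these.

```bash
python3 - <<'E'
from h import *
a=load("s0");b=load("d0");w=load("w0")
def tri(u,v):
    o1,d1=ray(a,*u);o2,d2=ray(b,*v);A=np.c_[d1,-d2];t=np.linalg.lstsq(A,o2-o1,rcond=None)[0]
    p,q=o1+d1*t[0],o2+d2*t[1];return ((p+q)/2).round(4),np.linalg.norm(p-q).round(4)
k=tri((351,188),(288,189));print("knob",k)
h=tri((343,222),(317,201));print("hubtop",h)
s=tri((260,146),(287,271));print("shaft",s)
for n,z,u,v in(("knob",.085,(351,188),(288,189)),("hub",.04,(344,218),(317,197)),("shaft",.11,(260,146),(287,271))):
    print(n,at(a,*u,z).round(3),at(b,*v,z).round(3))
print(w["cam_to_world"].round(3),w["fovy"])
snap_im=w["pixels"]
c1=a["pixels"][110:260,210:390];c2=b["pixels"][160:310,230:390]
c1=cv2.resize(c1,(480,400),interpolation=cv2.INTER_CUBIC);
cv2.imwrite("pics/c.png",np.hstack([cv2.resize(a["pixels"][170:250,315:375],(300,400),interpolation=2),cv2.resize(b["pixels"][175:225,270:340],(490,350),interpolation=2).copy()[:, :] if 0 else cv2.resize(b["pixels"][170:250,275:335],(300,400),interpolation=2)]))
E
```

```text
knob (array([ 0.5661, -0.1351,  0.0849]), np.float64(0.0))
hubtop (array([ 0.4975, -0.1519,  0.031 ]), np.float64(0.0064))
shaft (array([0.5777, 0.1596, 0.102 ]), np.float64(0.0014))
knob [ 0.566 -0.135  0.085] [ 0.566 -0.135  0.085]
hub [ 0.506 -0.152  0.04 ] [ 0.495 -0.153  0.04 ]
shaft [0.567 0.15  0.11 ] [0.578 0.167 0.11 ]
[[ 0.435  0.868  0.24   0.215]
 [ 0.9   -0.419 -0.119  0.617]
 [-0.002  0.267 -0.964  0.384]
 [ 0.     0.     0.     1.   ]] 65.70646984690485
```

View pics/w0.png

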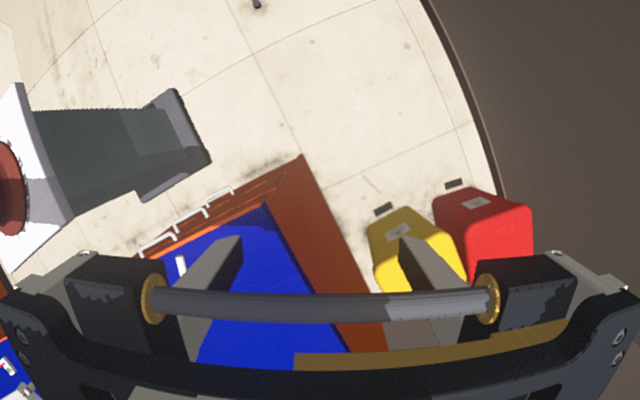

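Checks: hub to knob comes out at 71 mm (72 given), and heights fit. So the red crank is at about (0.497, -0.152) with its arm at 0.24 rad, and the shaft near (0.577, 0.16). I'll go over the shaft first, since it's on the way.

```bash
python3 -m pendant '{"slide":[[-0.5,0.9,-0.1],[-0.5,0.9,-0.1],[-0.5,0.9,-0.1],[-0.5,0.9,-0.1],[-0.5,0.9,-0.1],[-0.5,0.9,-0.1],[-0.5,0.9,-0.1]],"turn":[0,0,0,0,0,0,0]}' 100 30
python3 - <<'E'
from h import *
togo([.577,.16,.25],1.12)
E
```

```text
time_s: 0.73
position: [0.4366, 0.3663, 0.2437]
eef_rot: [0.004, 0.85, 0.527, -0.0]
force: [0.7, -1.0, 0.6]
width: 0.0929
tcp [0.4366 0.3663 0.2437] xyaw 1.109 q7 0.37 slide [-0.4888  0.8704 -0.0173] turn -0.01357823720601776 t 0.7333
```

```bash
python3 -m pendant '{"slide":[[-0.49,0.87,0],[-0.49,0.87,0],[-0.49,0.87,0],[-0.49,0.87,0],[-0.49,0.87,0],[-0.49,0.87,0],[-0.49,0.87,0],[-0.49,0.87,0]],"turn":[0,0,0,0,0,0,0,0]}'
python3 - <<'E'
from h import *
f=snap("wrist","w1")
togo([.577,.16,.25],1.12)
print(proj(f,[.577,.16,.11],True))
E
```

```text
time_s: 1.4
position: [0.5788, 0.1541, 0.2452]
eef_rot: [0.006, 0.852, 0.523, -0.001]
force: [0.8, 0.2, 0.7]
width: 0.0927
tcp [0.5771 0.1583 0.2452] xyaw 1.105 q7 0.82 slide [ 0.006  -0.0032 -0.0194] turn -0.018570991144434446 t 1.45
[326.14208173 189.76373913]
```

View pics/w1.png

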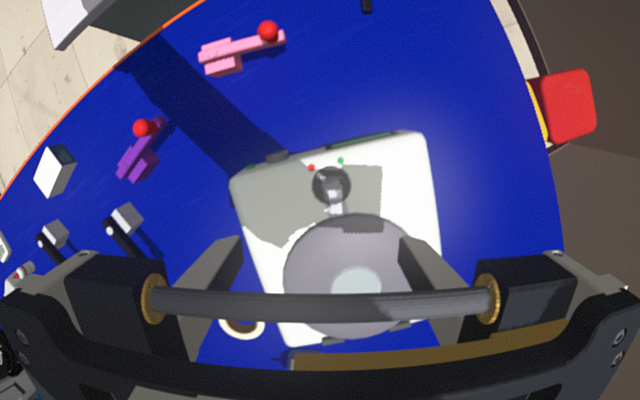

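The wrist picture shows the shaft at about (332,186), the red dot at (312,168), the green dot at (340,160) and the lid below them. I'll crop in for the flats.

```bash
python3 - <<'E'
from h import *
f=load("w1"); cv2.imwrite("pics/c1.png",cv2.resize(f["pixels"][150:225,290:380],(720,600),interpolation=cv2.INTER_CUBIC))
E
```

```text
(no output)
```

View pics/c1.png

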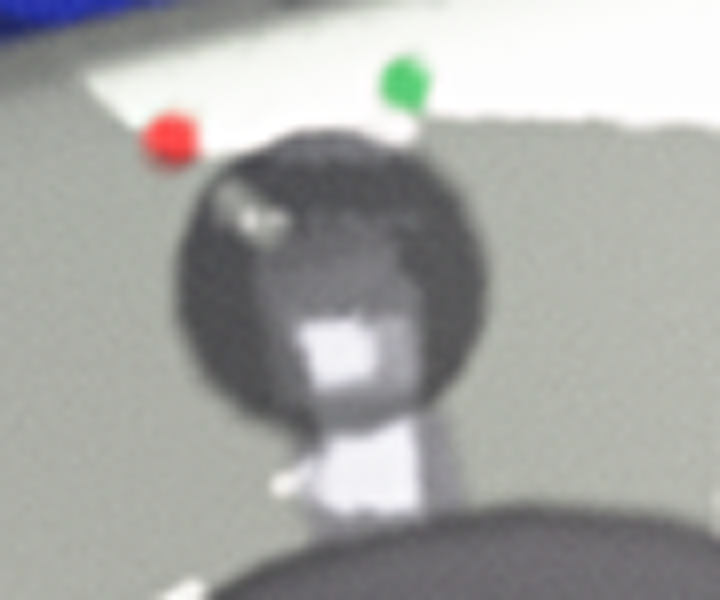

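```bash
python3 - <<'E'
from h import *
f=load("w1"); c=lambda u,v:(290+u/8,150+v/8)
print("cam",f["cam_to_world"][:3,3])
for u,v,z,n in((332,282,.094,"disc"),(340,350,.125,"sq1"),(370,465,.125,"sq2"),(245,212,.094,"pointer"),(172,140,.085,"red"),(405,82,.085,"green")):
    print(n,at(f,*c(u,v),z,True).round(4))
p=at(f,*c(332,282),.094,True)
for z in(.085,.094,.116,.125): 
    q=(proj(f,[p[0],p[1],z],True)-[290,150])*8; print(z,q.round(0))
for pts,z in((((297,322),(372,320),(382,380),(312,392)),.125),(((325,430),(415,418),(425,510),(318,505)),.125),(((258,270),(400,240)),.1)):
    P=np.array([at(f,*c(*q),z,True) for q in pts])[:,:2]; d=np.diff(P,axis=0); print(P.round(4).tolist(),np.hypot(*d.T).round(4),np.arctan2(d[:,1],d[:,0]).round(3))
for n in("s0","d0"): print(n,proj(load(n),[*p[:2],.125]),proj(load(n),[*p[:2],.094]))
E
```

```text
cam [0.51167489 0.18915842 0.41130763]
disc [0.5787 0.1657 0.094 ]
sq1 [0.58   0.1651 0.125 ]
sq2 [0.5944 0.162  0.125 ]
pointer [0.5652 0.1597 0.094 ]
red [0.5536 0.1547 0.085 ]
green [0.5606 0.1858 0.085 ]
0.085 [330. 268.]
0.094 [332. 282.]
0.116 [337. 321.]
0.125 [339. 338.]
[[0.5746, 0.1621], [0.5784, 0.1701], [0.5856, 0.1679], [0.5831, 0.1598]] [0.0089 0.0075 0.0085] [ 1.129 -0.298 -1.865]
[[0.588, 0.1591], [0.5916, 0.1694], [0.6026, 0.1654], [0.5961, 0.1541]] [0.0109 0.0117 0.013 ] [ 1.238 -0.348 -2.091]
[[0.5717, 0.1583], [0.5764, 0.1764]] [0.0186] [1.315]
s0 [257.79705262 137.81287474] [259.04090978 147.55979571]
d0 [286.20025741 265.11758775] [287.15093891 276.35343085]
```

Disc centre and shaft top agree on an axis at (0.579, 0.1655). A closer look will give the flats' angle.

```bash
python3 -m pendant '{"slide":[[0.02,-0.04,0.34],[0.02,-0.04,0.34],[0.02,-0.04,0.34],[0.02,-0.04,0.34],[0.02,-0.04,0.34]],"turn":[0,0,0,0,0]}'
python3 - <<'E'
from h import *
f=snap("wrist","w2")
u,v=proj(f,[.579,.1655,.11],True).astype(int); print(u,v)
x0,y0=u-50,v-40
cv2.imwrite("pics/c2.png",cv2.resize(f["pixels"][y0:y0+80,x0:x0+100],(750,600),interpolation=cv2.INTER_CUBIC)); print(x0,y0)
E
```

```text
time_s: 1.87
position: [0.5711, 0.1686, 0.1616]
eef_rot: [0.004, 0.85, 0.526, 0.0]
force: [1.0, 0.1, 0.3]
width: 0.0932
322 232
272 192
```

View pics/c2.png

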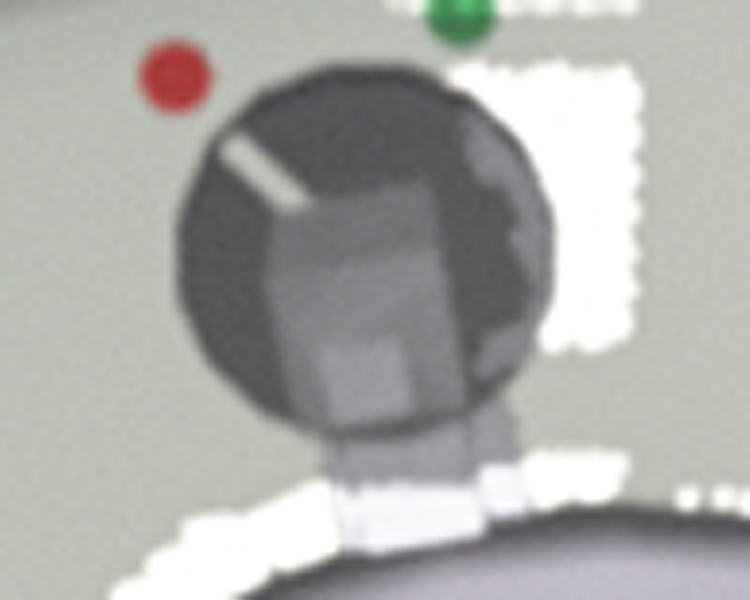

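Pointer and flats are clear here. Crop pixels: disc centre (367,250), foot edge (272,208) to (432,182), taper edge (268,283) to (443,252), top square (322,345), (402,338), (413,412), (333,421).

```bash
python3 - <<'E'
from h import *
f=load("w2"); c=lambda u,v:(272+u/7.5,192+v/7.5)
A=lambda u,v,z:at(f,*c(u,v),z,True)[:2]
print("disc",A(367,250,.094),"top",A(368,379,.125))
for n,p,q,z in(("foot",(272,208),(432,182),.094),("taper",(268,283),(443,252),.116),("t1",(322,345),(402,338),.125),("t2",(402,338),(413,412),.125),("t3",(333,421),(413,412),.125),("ptr",(300,200),(232,143),.094),("red",(367,250),(176,78),.09)):
    d=A(*q,z)-A(*p,z);print(n,np.hypot(*d).round(4),(np.arctan2(d[1],d[0])%(np.pi/2)).round(3),np.arctan2(d[1],d[0]).round(3))
g=load("w1");P=[at(g,u,v,.085,True)[:2] for u,v in((232,182),(424,132))];d=P[1]-P[0];print(np.hypot(*d),np.arctan2(d[1],d[0])%(np.pi/2))
togo([.497,-.152,.2],0.24+np.pi/2)
s,_,_=st();print(s["q"])
E
```

```text
disc [0.57889212 0.16445812] top [0.58058417 0.16375346]
foot 0.0172 1.277 1.277
taper 0.0173 1.294 1.294
t1 0.0076 1.202 1.202
t2 0.0077 1.249 -0.322
t3 0.0077 1.23 1.23
ptr 0.0095 0.381 -2.761
red 0.0281 0.345 -2.796
0.2173742134531467 1.3595723485885582
tcp [0.572  0.1682 0.1625] xyaw 1.107 q7 0.8 slide [-1.2801  0.3059 -0.1449] turn -0.8959698502991539 t 1.9167
[-0.35068779  0.58555802  0.03833778  1.66309357 -0.01752238  0.88841533
  0.79934464]
```

Flats lie at -0.30 rad (mod 90°) and the axis at (0.579, 0.1645). If I grip with tool y along the crank arm, fitting needs only -0.54 rad and joint 7 stays mid-range. Now to the crank.

```bash
python3 -m pendant '{"slide":[[-0.1,0,-0.15],[-0.64,0.15,-0.15],[-0.64,0.15,-0.15],[-0.64,0.15,-0.15],[-0.64,0.15,-0.15],[-0.64,0.15,-0.15],[-0.64,0.15,-0.15]],"turn":[-0.16,-0.9,-0.9,-0.9,-0.9,-0.9,-0.9]}'
python3 - <<'E'
from h import *
togo([.49,-.152,.16],0.24+np.pi/2)
E
```

```text
time_s: 2.5
position: [0.5352, 0.0062, 0.2036]
eef_rot: [0.007, 0.617, 0.787, 0.001]
force: [0.2, 0.1, 0.3]
width: 0.093
tcp [0.5352 0.0062 0.2036] xyaw 1.811 q7 1.67 slide [-0.5703 -0.3279  0.1758] turn -0.00034027894519713655 t 2.5
```

```bash
python3 -m pendant '{"slide":[[-0.57,-0.33,0.17],[-0.57,-0.33,0.17],[-0.57,-0.33,0.17],[-0.57,-0.33,0.17],[-0.57,-0.33,0.17],[-0.57,-0.33,0.17],[-0.57,-0.33,0.17]],"turn":[0,0,0,0,0,0,0]}'
python3 - <<'E'
from h import *
f=snap("wrist","w3")
for p in([.497,-.152,.06],[.566,-.135,.096]): print(proj(f,p,True))
togo([.497,-.152,.12],0.24+np.pi/2)
cv2.imwrite("pics/c3.png",cv2.resize(f["pixels"][130:380,170:470],(720,600),interpolation=cv2.INTER_CUBIC))
E
```

```text
time_s: 3.08
position: [0.4911, -0.1508, 0.1627]
eef_rot: [0.008, 0.617, 0.787, 0.003]
force: [-0.8, -0.4, -0.5]
width: 0.0925
[318.84501283 208.10700821]
[318.73276876 296.59304206]
tcp [ 0.4914 -0.1497  0.1627] xyaw 1.813 q7 1.97 slide [-0.0127  0.0172  0.1713] turn 0.0027246373888996363 t 3.1333
```

View pics/c3.png

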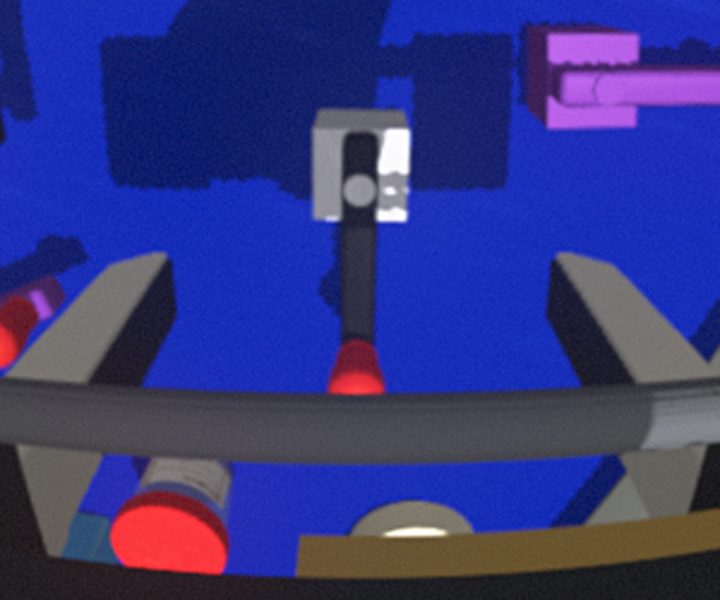

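Centred on the crank: screw at crop (359,190), full-frame (319.6,209.2), 1 px from the prediction, and the arm is parallel to tool y. I'll go down with the tips just above the hub's top (TCP z 0.043).

```bash
python3 - <<'E'
from h import *
f=load("w3"); print(at(f,319.6,209.2,.06,True), at(f,170+361/2.4,130+173/2.4,.04,True))
p=at(f,319.6,209.2,.06,True); a=at(f,170+341/2.4,130+230/2.4,.06,True);b=at(f,170+344/2.4,130+335/2.4,.06,True);c=at(f,170+376/2.4,130+230/2.4,.06,True);d=at(f,170+373/2.4,130+335/2.4,.06,True)
e=(b+d-a-c);print(np.arctan2(e[1],e[0]))
togo([p[0],p[1],.043],0.24+np.pi/2)
E
```

```text
[ 0.49784534 -0.15109119  0.06      ] [ 0.49673192 -0.15077262  0.04      ]
0.2369709320280675
tcp [ 0.4914 -0.1497  0.1627] xyaw 1.813 q7 1.97 slide [-0.0072  0.0169  0.4793] turn 0.0027246373888996363 t 3.1333
```

```bash
python3 -m pendant '{"slide":[[-0.005,0.016,0.12],[-0.005,0.016,0.25],[-0.005,0.016,0.38],[-0.005,0.016,0.45],[-0.005,0.016,0.477],[-0.005,0.016,0.477],[-0.005,0.016,0.477]],"turn":[0,0,0,0,0,0,0]}'
python3 -m pendant '{"slide":[[0,0,0],[0,0,0],[0,0,0],[0,0,0],[0,0,0],[0,0,0],[0,0,0],[0,0,0],[0,0,0],[0,0,0]],"turn":[0,0,0,0,0,0,0,0,0,0]}' 0 55
```

```text
time_s: 3.72
position: [0.499, -0.1493, 0.0445]
eef_rot: [0.009, 0.616, 0.788, 0.004]
force: [0.8, -0.1, 0.7]
width: 0.0928
time_s: 4.55
position: [0.4989, -0.1492, 0.0444]
eef_rot: [0.009, 0.616, 0.788, 0.004]
force: [-0.3, 1.0, -0.4]
width: 0.0307
```

```bash
python3 -m pendant '{"slide":[[0,0,0],[0,0,0],[0,0,0],[0,0,0],[0,0,0]],"turn":[0,0,0,0,0]}'
```

```text
time_s: 4.97
position: [0.4989, -0.1494, 0.0443]
eef_rot: [0.009, 0.616, 0.788, 0.004]
force: [1.2, -1.7, -0.5]
width: 0.0134
```

The arm is gripped (13.4 mm against 14 mm nominal). Lift.

```bash
python3 -m pendant '{"slide":[[0,0,-0.08],[0,0,-0.2],[0,0,-0.35],[0,0,-0.5],[0,0,-0.65],[0,0,-0.65],[0,0,-0.65]],"turn":[0,0,0,0,0,0,0]}'
python3 - <<'E'
from h import *
snap("wrist","w4")
togo([.579,.1645,.205],-0.3+np.pi/2)
s,_,_=st();print(s["force"],s["width"])
E
```

```text
time_s: 5.55
position: [0.4968, -0.1487, 0.2086]
eef_rot: [0.011, 0.616, 0.788, 0.004]
force: [-0.1, 0.3, -2.2]
width: 0.0132
tcp [ 0.4953 -0.1484  0.2067] xyaw 1.815 q7 1.98 slide [1.1335 0.6273 0.0062] turn 0.6928977605039127 t 5.6
[-0.55639087  0.25779114 -1.63017214] 0.013567013114243125
```

```bash
python3 -m pendant '{"slide":[[0.1,0.06,0],[0.25,0.14,0],[0.4,0.22,0],[0.57,0.31,0],[0.57,0.31,0],[0.57,0.31,0],[0.57,0.31,0]],"turn":[0.1,0.2,0.3,0.4,0.55,0.69,0.69]}'
python3 - <<'E'
from h import *
togo([.5804,.164,.205],-0.3+np.pi/2)
E
```

```text
time_s: 6.18
position: [0.5344, 0.0104, 0.2039]
eef_rot: [0.006, 0.804, 0.595, 0.003]
force: [0.0, -0.8, -1.3]
width: 0.0136
tcp [0.5344 0.0104 0.2039] xyaw 1.275 q7 1.19 slide [ 0.6415 -0.003  -0.0057] turn 0.005174816522347046 t 6.1833
```

```bash
python3 -m pendant '{"slide":[[0.12,0,0],[0.25,0,0],[0.38,0,0],[0.52,0,0],[0.64,0,-0.01],[0.64,0,-0.01],[0.64,0,-0.01],[0.64,0,-0.01]],"turn":[0,0,0,0,0,0,0,0]}'
python3 - <<'E'
from h import *
f=snap("wrist","w5")
togo([.5804,.164,.205],-0.3+np.pi/2)
s,p,r=st()
print(r.round(3))
# where the screw and shaft top should show
print("screw exp",proj(f,p-r[:,1]*.0015-[0,0,-.0156],True),"shafttop",proj(f,[.579,.1645,.125],True))
im=np.hstack([load("w4")["pixels"][130:330,200:440],f["pixels"][130:330,200:440]])
cv2.imwrite("pics/c5.png",cv2.resize(im,(800,333),interpolation=cv2.INTER_CUBIC))
snap("side","d5",(240,190,340,290),6)
E
```

```text
time_s: 6.85
position: [0.5802, 0.1612, 0.2043]
eef_rot: [0.006, 0.804, 0.595, 0.001]
force: [-0.9, -0.2, -2.0]
width: 0.0138
tcp [0.5804 0.1605 0.2047] xyaw 1.273 q7 0.94 slide [ 0.0133 -0.0041 -0.0011] turn 0.002673662348885947 t 6.9
[[ 0.294  0.956  0.009]
 [ 0.956 -0.293 -0.008]
 [-0.005  0.011 -1.   ]]
screw exp [319.9936352  260.71339141] shafttop [324.79131512 207.86799645]
```

View pics/c5.png

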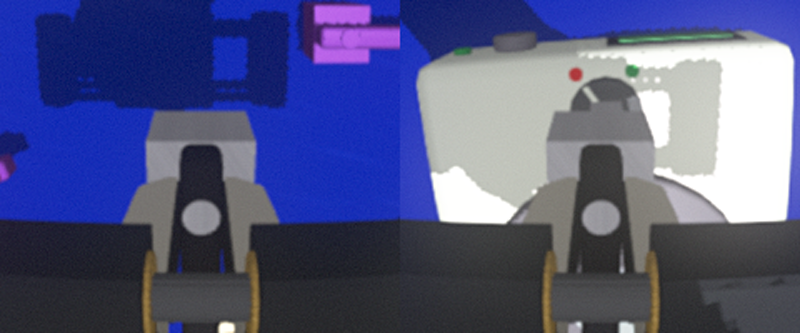

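View pics/d5.png

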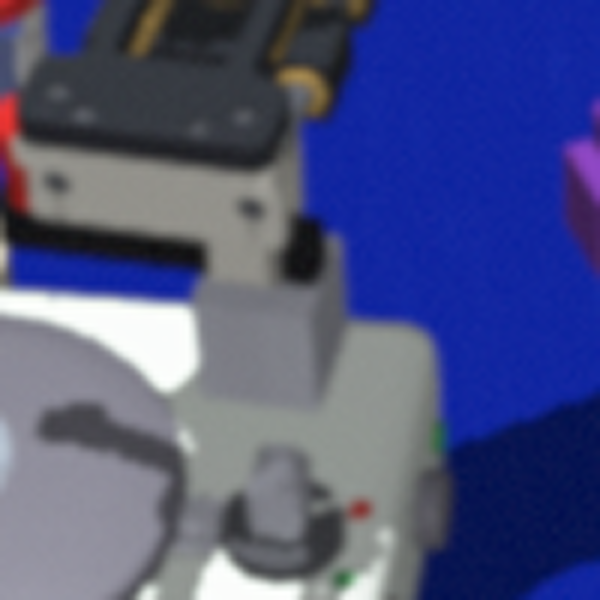

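The crank sits straight in the grip, with the screw within 1 px of where it should be. The side view shows the hub above the shaft. Next: correct 3 mm along tool x and come down to just above the shaft tip.

```bash
python3 -m pendant '{"slide":[[0.016,-0.004,0.06],[0.016,-0.004,0.11],[0.016,-0.004,0.125],[0.016,-0.004,0.125],[0.016,-0.004,0.125],[0.016,-0.004,0.125]],"turn":[0,0,0,0,0,0]}'
python3 - <<'E'
from h import *
togo([.5804,.164,.138],-0.3+np.pi/2)
s,_,_=st();print(s["force"],s["moment"])
E
```

```text
time_s: 7.45
position: [0.5817, 0.1639, 0.1747]
eef_rot: [0.006, 0.805, 0.594, 0.002]
force: [-1.1, -0.3, -0.7]
width: 0.0135
tcp [0.5817 0.1639 0.1747] xyaw 1.271 q7 0.93 slide [-0.0006 -0.0071  0.1469] turn 0.0008050692082740597 t 7.45
[-1.10170001 -0.26065206 -0.74938907] [0.00980446 0.0221625  0.03422424]
```

Aligned. Now down in gentle steps.

```bash
python3 -m pendant '{"slide":[[0,-0.005,0.02],[0,-0.005,0.04],[0,-0.005,0.06],[0,-0.005,0.075],[0,-0.005,0.09],[0,-0.005,0.09]],"turn":[0,0,0,0,0,0]}'
python3 - <<'E'
from h import *
togo([.5804,.164,.138],-0.3+np.pi/2)
s,_,_=st();print(s["force"],s["moment"])
E
```

```text
time_s: 7.95
position: [0.5806, 0.1639, 0.1512]
eef_rot: [0.006, 0.805, 0.594, 0.002]
force: [0.8, -0.3, -1.8]
width: 0.0135
tcp [0.5806 0.1639 0.1512] xyaw 1.272 q7 0.93 slide [ 0.0003 -0.0013  0.0528] turn 0.0009758415767757542 t 7.95
[ 0.77336864 -0.2952852  -1.84646144] [-0.0066983  -0.07518213  0.00537961]
```

```bash
python3 -m pendant '{"slide":[[0,0,0.02],[0,0,0.035],[0,0,0.045],[0,0,0.055],[0,0,0.06],[0,0,0.06],[0,0,0.06]],"turn":[0,0,0,0,0,0,0]}'
python3 - <<'E'
from h import *
togo([.5804,.164,.138],-0.3+np.pi/2)
s,_,_=st();print(s["force"],s["moment"])
E
```

```text
time_s: 8.53
position: [0.5807, 0.1637, 0.1381]
eef_rot: [0.006, 0.805, 0.594, 0.002]
force: [-3.3, -1.8, 8.0]
width: 0.0133
tcp [0.5807 0.1637 0.1381] xyaw 1.271 q7 0.93 slide [ 0.001  -0.0015  0.0005] turn 0.0006999256304050911 t 8.5333
[-3.3310986  -1.80060512  8.04625605] [-0.13432141  0.6906035   0.01122154]
```

Seated: TCP z 0.138 as predicted, 8 N of contact. Turn clockwise.

```bash
python3 -m pendant '{"slide":[[0,0,0.002],[-0.001,0,0.002],[-0.001,0,0.002],[-0.002,0,0.002],[-0.002,-0.001,0.002],[-0.003,-0.001,0.002],[-0.003,-0.001,0.002],[-0.003,-0.001,0.002],[-0.004,-0.002,0.002],[-0.004,-0.002,0.002],[-0.004,-0.002,0.002]],"turn":[0.1,0.2,0.3,0.4,0.5,0.6,0.7,0.8,0.9,1,1]}'
python3 - <<'E'
from h import *
togo([.5804,.164,.138],-0.3+np.pi/2)
s,_,_=st();print(s["force"],s["moment"])
E
```

```text
time_s: 9.45
position: [0.5809, 0.1626, 0.1382]
eef_rot: [0.006, 0.971, 0.24, 0.005]
force: [1.3, -0.9, 0.7]
width: 0.0135
tcp [0.5809 0.1626 0.1382] xyaw 0.485 q7 0.3 slide [ 0.0006 -0.0059  0.0006] turn -1.0007075964557042 t 9.45
[ 1.30810466 -0.86962327  0.66581688] [-0.23561962 -0.24162001  0.04962104]
```

```bash
python3 -m pendant '{"slide":[[0,0,0.002],[-0.001,-0.001,0.002],[-0.001,-0.001,0.002],[-0.002,-0.001,0.002],[-0.002,-0.001,0.002],[-0.002,-0.001,0.002]],"turn":[0.1,0.2,0.3,0.4,0.5,0.5]}'
python3 - <<'E'
from h import *
s,_,_=st();print(s["force"],s["moment"])
E
python3 -m pendant '{"slide":[[0,0,0],[0,0,0],[0,0,0],[0,0,0]],"turn":[0.06,0.12,0.18,0.18]}'
python3 - <<'E'
from h import *
togo([.5804,.164,.138],-0.3+np.pi/2)
s,_,_=st();print(s["force"],s["moment"])
E
```

```text
time_s: 9.95
position: [0.5803, 0.1623, 0.1381]
eef_rot: [0.005, 0.999, 0.046, 0.006]
force: [-0.8, -1.2, 1.7]
width: 0.0135
[-0.75728558 -1.15073361  1.70728545] [-0.37443174  0.33780962  0.00176473]
time_s: 10.28
position: [0.58, 0.1622, 0.1381]
eef_rot: [0.005, 1.0, -0.023, 0.006]
force: [-0.5, -1.9, 1.0]
width: 0.0136
tcp [0.58   0.1622 0.1381] xyaw -0.046 q7 -0.12 slide [ 0.0013 -0.0073  0.0003] turn -1.6767234668680095 t 10.2833
[-0.48625316 -1.90597405  1.03401729] [-0.27474336  0.26518564 -0.02160403]
```

```bash
for i in 1; do python3 -m pendant '{"slide":[[0,0,0],[0,0,0],[0,0,0]],"turn":[0.06,0.12,0.12]}'
python3 -c "
from h import *
togo([.5804,.164,.138],-0.3+np.pi/2)
s,_,_=st();print(s['force'],s['moment'])"
done
python3 -m pendant '{"slide":[[0,0,0],[0,0,0],[0,0,0]],"turn":[0.06,0.12,0.12]}'
python3 -c "
from h import *
togo([.5804,.164,.138],-0.3+np.pi/2)
s,_,_=st();print(s['force'],s['moment'])"
```

```text
time_s: 10.53
position: [0.5798, 0.1622, 0.1381]
eef_rot: [0.005, 0.998, -0.069, 0.006]
force: [-0.8, -0.3, 0.4]
width: 0.0131
tcp [0.5798 0.1622 0.1381] xyaw -0.137 q7 -0.19 slide [ 0.0014 -0.0076  0.0004] turn -1.7926716875887572 t 10.5333
[-0.77429105 -0.31250728  0.3815457 ] [-0.30013544  0.26295022  0.1484809 ]
time_s: 10.78
position: [0.5797, 0.1622, 0.1381]
eef_rot: [0.005, 0.994, -0.113, 0.006]
force: [-0.7, -1.0, 1.1]
width: 0.0135
tcp [0.5797 0.1622 0.1381] xyaw -0.226 q7 -0.26 slide [ 0.0013 -0.0077  0.0004] turn -1.9053321542384378 t 10.7833
[-0.7140837  -0.95171835  1.05379799] [-0.38680298  0.25260341  0.62350209]
```

Moment rose to 0.62 N m, against 0.06 of friction, so the shaft is at its stop. I'll back off inside the play and lift straight up.

```bash
python3 -m pendant '{"slide":[[0,0,0],[0,0,0],[0,0,0],[0,0,0]],"turn":[-0.1,-0.2,-0.28,-0.28]}'
python3 -c "
from h import *
togo([.5797,.1622,.138])
s,_,_=st();print(s['force'],s['moment'])"
python3 -m pendant '{"slide":[[0,0,-0.02],[0,0,-0.06],[0,0,-0.1],[0,0,-0.14],[0,0,-0.18],[0,0,-0.24],[0,0,-0.3],[0,0,-0.3]],"turn":[0,0,0,0,0,0,0,0]}'
python3 - <<'E'
from h import *
s,_,_=st();print(s["force"],s["moment"])
f=snap("wrist","w6")
u,v=proj(f,[.579,.1645,.094],True).astype(int);print(u,v)
f=snap("side","d6"); a=cv2.resize(f["pixels"][240:300,255:315],(400,400),interpolation=2)
b=cv2.resize(load("w6")["pixels"][130:290,240:400],(400,400),interpolation=2)
cv2.imwrite("pics/c6.png",np.hstack([a,b]))
E
```

```text
time_s: 11.12
position: [0.5796, 0.1626, 0.1381]
eef_rot: [0.005, 1.0, -0.001, 0.006]
force: [0.5, -1.3, 0.1]
width: 0.0138
tcp [0.5796 0.1626 0.1381] xyaw -0.002 q7 -0.09 slide [0.0005 0.0015 0.0005] turn None t 11.1167
[ 0.48566725 -1.34884537  0.0582461 ] [-0.16955644  0.17642965  0.01703924]
time_s: 11.78
position: [0.5807, 0.1637, 0.2172]
eef_rot: [0.004, 1.0, -0.001, 0.009]
force: [1.4, 0.5, -2.1]
width: 0.0137
[ 1.35371458  0.51143058 -2.10827897] [-0.02998564  0.00119843  0.02451285]
316 195
```

View pics/c6.png

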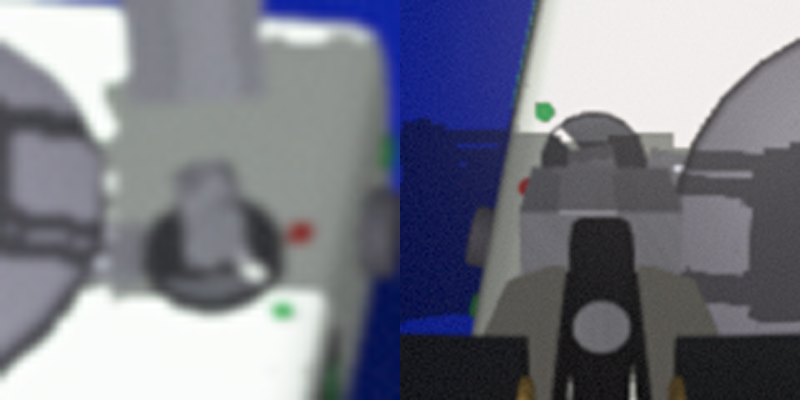

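The white pointer now points at the green dot in both views, and the shaft is bare. I'll carry the crank back to its old free spot.

```bash
python3 -m pendant '{"slide":[[-0.02,0.1,0],[-0.06,0.22,0],[-0.1,0.36,0],[-0.15,0.5,0],[-0.16,0.62,0],[-0.16,0.62,0],[-0.16,0.62,0]],"turn":[-0.14,-0.28,-0.42,-0.56,-0.7,-0.84,-1]}'
python3 -c "
from h import *
togo([.4985,-.1495,.12],.24+np.pi/2)"
```

```text
time_s: 12.47
position: [0.5371, 0.0052, 0.214]
eef_rot: [0.007, 0.924, 0.381, 0.003]
force: [-0.6, -0.7, -2.0]
width: 0.0131
tcp [0.5371 0.0052 0.214 ] xyaw 0.782 q7 0.81 slide [-0.5458  0.3248  0.3809] turn -1.3098268428122488 t 12.4667
```

```bash
python3 -m pendant '{"slide":[[-0.1,0.06,0],[-0.2,0.12,0],[-0.3,0.18,0],[-0.4,0.24,0],[-0.5,0.3,0],[-0.55,0.325,0.05],[-0.55,0.325,0.1],[-0.55,0.325,0.1]],"turn":[-0.14,-0.28,-0.42,-0.56,-0.7,-0.84,-1,-1]}'
python3 -c "
from h import *
togo([.4985,-.1495,.055],.24+np.pi/2)"
```

```text
time_s: 13.13
position: [0.494, -0.1507, 0.1874]
eef_rot: [0.004, 0.709, 0.705, -0.002]
force: [0.4, 0.2, -2.0]
width: 0.0136
tcp [ 0.494  -0.1507  0.1874] xyaw 1.566 q7 1.8 slide [0.0094 0.0163 0.5295] turn -0.3117175790470081 t 13.1333
```

```bash
python3 -m pendant '{"slide":[[0.008,0.016,0.1],[0.008,0.016,0.2],[0.008,0.016,0.3],[0.008,0.016,0.4],[0.008,0.016,0.48],[0.008,0.016,0.52],[0.008,0.016,0.53],[0.008,0.016,0.53]],"turn":[-0.1,-0.2,-0.31,-0.31,-0.31,-0.31,-0.31,-0.31]}'
python3 -c "
from h import *
togo([.4985,-.1495,.0443],.24+np.pi/2)
s,p,r=st();print(r[:,2],s['force'])"
```

```text
time_s: 13.8
position: [0.4985, -0.1492, 0.0546]
eef_rot: [0.003, 0.618, 0.786, -0.002]
force: [-1.1, -0.1, -0.8]
width: 0.0134
tcp [ 0.4985 -0.1492  0.0546] xyaw 1.809 q7 1.97 slide [-0.0008 -0.0004  0.0412] turn -0.0020735690352397173 t 13.8
[ 0.00240471 -0.00821525 -0.99996336] [-1.07373656 -0.1363753  -0.84829024]
```

```bash
python3 -m pendant '{"slide":[[0,0,0.015],[0,0,0.03],[0,0,0.038],[0,0,0.042],[0,0,0.043],[0,0,0.043]],"turn":[0,0,0,0,0,0]}'
python3 -m pendant '{"slide":[[0,0,0],[0,0,0],[0,0,0],[0,0,0],[0,0,0],[0,0,0],[0,0,0],[0,0,0],[0,0,0],[0,0,0],[0,0,0],[0,0,0]],"turn":[0,0,0,0,0,0,0,0,0,0,0,0]}' 100
python3 -m pendant '{"slide":[[0,0,-0.05],[0,0,-0.15],[0,0,-0.3],[0,0,-0.45],[0,0,-0.6],[0,0,-0.7],[0,0,-0.7]],"turn":[0,0,0,0,0,0,0]}'
python3 - <<'E'
from h import *
f=snap("wrist","w7");snap("scene","s7");print(st()[0]["force"])
a=load("s7")["pixels"][110:310,190:450];b=f["pixels"][80:280,190:450]
cv2.imwrite("pics/c7.png",cv2.resize(np.hstack([a,b]),(800,308),interpolation=2))
E
```

```text
time_s: 14.3
position: [0.4988, -0.1494, 0.0444]
eef_rot: [0.004, 0.618, 0.786, -0.002]
force: [-1.4, -0.7, 1.5]
width: 0.0136
time_s: 15.3
position: [0.4988, -0.1494, 0.0444]
eef_rot: [0.004, 0.618, 0.786, -0.002]
force: [0.1, -0.3, -0.3]
width: 0.0885
time_s: 15.88
position: [0.5017, -0.1487, 0.2253]
eef_rot: [0.01, 0.618, 0.786, 0.0]
force: [0.5, -0.2, -0.4]
width: 0.0927
[-0.00569478  0.22280005 -0.22842454]
```

View pics/c7.png

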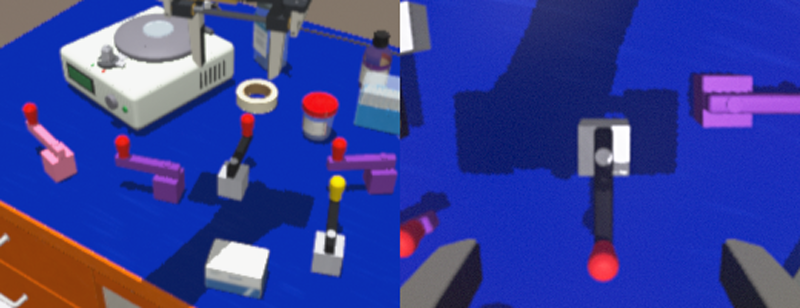

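The red crank stands upright back on its spot with the gripper clear of it. The yellow crank and everything else look undisturbed.

```bash
python3 -c "
from plant import manip
print(manip.finish_job())"
```

```text
the job is handed in; nothing more can be done
None
```

I fitted the red-knob crank onto the release shaft, turned it clockwise to the stop, lifted it off and stood it back where it came from. The job was handed in at about 16 s on the robot's clock, and no verdict was reported.

- **Fit:** the crank went all the way down. The TCP stopped at 0.138 m, as predicted for a seated hub, with 8 N of contact.
- **Turn:** the gripper turned about 1.5 rad including the play. The moment rose to 0.62 N m, against 0.06 N m of friction, so the shaft was at its stop. After lifting off, the white pointer lined up with the green dot in both the side and wrist views.
- **Final state:** the last pictures show the red crank upright on the worktop with the gripper open and clear. The yellow crank and the look-alikes had not been touched.

None of the checks failed or disagreed. I judged the pointer against the green dot by eye and did not measure the final shaft angle.

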